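# Hold the load tester's dial on its third step

### The arm

A 6-joint arm with a two-finger parallel gripper is mounted at the origin on the work surface. World frame = base frame: x ahead of the robot, y to its left, z up, the work surface at z = 0. Lengths are in m, angles in rad, forces in N, time in s.
With the tool pointing down it reaches from about 0.3 to 0.775 m from the base axis. Payload 14.6 kg.
Tool frame: the origin (TCP) lies at the very end of the fingers, on their centre line; the grasp point (between the pads) lies 19 mm behind it; y points along the fingers, z is the direction in which the jaws open and shut, and the axes are right-handed (so a half turn about y gives the same grasp; the last joint's range is limited). The gripper opens to 94 mm and grips with 3 to 60 N. Pads are 16 mm wide; open, the fingers measure 119 mm over their backs; the gripper's body (75 mm by 177 mm) begins 78 mm behind the grasp point.
Start: joints at [-1.227, 0.3, 1.521, -0, 1.321, -0.067], TCP at [0.22, -0.504, 0.205] pointing down, gripper open.
Joint ranges: [-3.03, 3.03], [-0.79, 2.21], [0.23, 2.52], [-1.04, 4.18], [0, 3.07], [-2.55, 2.55]. Speed limits (rad/s): [2.22, 2.22, 2.57, 3.14, 3.14, 3.14].

### API

Orientations are given as [roll, pitch, yaw] about the fixed x, y, z axes, in that order (R = Rz(yaw) Ry(pitch) Rx(roll)).
In Python, from station import get_obs, camera, hand_in, masks_of gives the robot as it stands.
- The arm moves only by the shell command python3 -m jog 'ROWS' [FORCE]. ROWS is text: rows parted by semicolons, each of 7 numbers parted by spaces: the shift along the world's x, y, z in mm, then the turn, a rotation vector about the world's x, y, z in degrees, then the closure, from 0 (fully open) to 1 (shut). A call has 1 to 10 rows; each row is the pose to reach, as a shift and turn from the pose measured when the call began; what a row does not reach only later rows make up. A row lasts 1/12 s, in which the tool goes at most 41.7 mm and 7.16 degrees, less where a joint would pass 70% of its speed; a pose out of reach is approached as far as the arm can. A call with a gripper value outside its range is refused whole. The fingers move at their own pace and stop on an object; FORCE is the grip in N (left out, the last holds). Time passes only in rows, so rows that repeat a pose let the fingers close. It gives the time, the measured TCP pose, the force and the opening at its end, in the units of the state.
- get_obs(): the state, without advancing time (a new reading comes with each control period).
- camera(name): name is "side" or "top" or "wrist"; returns a dict with "img" (384x512x3 uint8, red, green, blue), "range_z" (384x512 float32, m along the optical axis (not along the pixel's ray), 0 where there is no reading), "fx", "fy", "cx", "cy" (pixels), "rvec" (rotation vector, rad) and "tvec" (3), from world to camera coordinates, as OpenCV has them. Camera axes: x right, y down, z forward; pixel columns grow to the right and rows downward; lengths in m; the calibration is good to about 2 mm. A picture is of the moment at which its call begins.
- hand_in(): hands the job in, once; it reports no verdict.
Trained networks look in the newest picture that a camera, given by its name, has taken for a name from the list of things; names that differ only in an ending like _2 or _b are one class to them, and where a whole thing is asked for, a point or a joint stands for the part that bears it (a point fixed in the world has none). Each returns a list of dicts, best first, with "conf" (0 to 1); they miss things now and then, are a little off and sometimes report something else, mostly with a low value. They report only what shows in the picture. A call takes as long as a camera call.
- masks_of(thing, camera): "mask" (384x512 bool, what is visible of it) and "extent" ([left, top, right, bottom] in pixels, round what is visible of it).
The state is a dict: "time_s": time; "qpos": joint angles; "joint_vel": joint speeds; "tau": joint torques, N m; "ee_pos": TCP position; "eef_rot": TCP orientation; "force": force on the tool from outside, world axes, zero at the start; "moment": the same for the moment, N m; "grip_width": finger opening in m.
Only numpy, scipy, OpenCV 4.12 (cv2) and the standard library are available. Lean on these libraries where they do the work, as an engineer would, in place of code of your own. Each camera call takes 0.05 s, during which the arm holds its last target.

### The job

Open the lid of the grey load tester on the packing bench until it rests back on its stop by itself. Then push the peg of its spring-return dial clockwise, past the first and second click to the third (the three-dot mark, short of the end stop), and hold it there: the program finishes with the gripper still holding the dial at the third click and nothing touching the lid. Leave the parts bin, the tread plate and the coupling where they are.

Things in the scene. Friction and masses are not known exactly. Their poses are not given: they have to be found in the camera images.
- case: Load tester fixed to the bench: grey case 160 (x) by 200 (y) mm, lower part 60 mm high, under a hollow 60 mm high lid. Origin under its centre, z up. The lid's hinge runs along y on the +x edge; the handle is on the -x side. Yaw is 90 degrees give or take 20: hinge on the robot's left, handle on its right. The top of the lower part is a flat panel with dial, flat meter and two 10 mm terminals
- lid (a joint): Lid angle, rad: 0 shut, 1.75 resting on its stop (10 degrees beyond upright). The lid weighs about 0.55 kg and has no latch; let go below about 1.1 rad it falls shut, beyond that it falls open to the stop, slowed by damping
- lid_handle (a point): Middle of the lid's handle: round steel bar 10 mm thick, 100 mm long, along the case's y, its axis 42 mm out from the lid's -x face on a leg at each end; 110 mm above the bench and 10 mm below the lid's top when shut. It is 202 mm to -x of the hinge axis and 50 mm above it when shut. Pinched from above, the bar can turn between the fingers as the lid swings
- lid_hinge (a point): Middle of the lid's hinge axis, 60 mm above the bench at the case's x +80, y 0 mm; the axis is the case's y. As the lid opens the handle rises and swings over towards the case's +x
- dial_axis (a point): Where the dial's upright axis meets the panel: the case's x +10, y +40 mm, 60 mm above the bench. The dial is a black disc 56 mm across, 9 mm high, with a radial arm 8 mm high that carries the peg. The round meter beside it (6 mm high) has a needle that follows the dial
- dial_peg (a point): Grip point of the dial's peg: an upright round black peg 14 mm thick, 50 mm out from the dial's axis, rising from the arm to 42 mm above the panel; this point is on the peg's axis 30 mm above the panel. At rest the arm points 0.70 rad anticlockwise (from above) of the case's -x direction. Under the lid until that is opened
- dial (a joint): Dial angle, rad, clockwise from above: 0 at rest (a dash on the panel), clicks at 0.45 (one dot), 0.90 (two dots), 1.35 (three dots), end stop 1.70. A spring turns it back to 0 from anywhere when let go (about 3 N at the peg near rest, 6 N at the third click; each click adds or takes up to 2 N)
- bin: Bystander: blue open parts bin with parts in it, 200 by 150 by 114 mm, origin under its centre
- tread: Bystander: flat aluminium tread plate with two slots, 200 by 100 by 6 mm, origin under its centre
- coupling: Bystander: black rubber hose coupling standing upright, 44 mm across, 65 mm high, origin under its centre

How it is judged:
By the outcome, as a careful person would: the job done as asked, in the order asked, and still so for the second after the job is handed in, while the arm keeps its last pose, push and grip.
It also fails if it takes over 59 s, if anything falls off the work surface, if the arm or the gripper's body presses on something with over 40 N, if the wrist force passes 120 N, or if a joint passes its speed limit or range.

## Working session

There is one attempt and no reset: what is moved stays moved. The work goes in short steps, Python scripts to look and compute and a shell command to move; the robot and the scene stay as the last step left them, time stands still between calls to the robot, and variables do not carry over. Pictures are saved under pics/ and viewed, and the job is handed in when it is done.

```bash
mkdir -p pics; ls
cat > h.py <<'E'
import numpy as np, cv2
from station import get_obs, camera, hand_in, masks_of
def pts(c):
    z=c["range_z"]; v,u=np.mgrid[0:z.shape[0],0:z.shape[1]]
    P=np.stack([(u-c["cx"])/c["fx"]*z,(v-c["cy"])/c["fy"]*z,z],-1)
    R=cv2.Rodrigues(np.array(c["rvec"],float))[0]
    return (P-np.array(c["tvec"]).ravel())@R
def save(c,n): cv2.imwrite("pics/"+n+".png",c["img"][:,:,::-1])
E
python3 - <<'E'
from h import *
np.set_printoptions(precision=4,suppress=True)
o=get_obs(); print({k:np.round(v,3) for k,v in o.items()})
ims=[]
for n in ["top","side"]:
    c=camera(n); save(c,n+"0"); P=pts(c)
    for t in ["case","lid","lid_handle","bin","tread","coupling"]:
        for m in masks_of(t,n)[:1]:
            q=P[m["mask"]&(c["range_z"]>0)]
            print(n,t,round(m["conf"],2),np.round(m["extent"]),np.median(q,0),q.min(0),q.max(0))
            if t in("lid","lid_handle","case"): np.save(f"{n}_{t}.npy",q)
E
```

```text
pics
{'time_s': np.float64(0.0), 'qpos': array([-1.227,  0.3  ,  1.522,  0.   ,  1.321, -0.067]), 'joint_vel': array([ 0.   , -0.   , -0.001,  0.001, -0.002,  0.   ]), 'tau': array([  0.002, -53.18 , -35.273,   0.071,   0.024,  -0.   ]), 'ee_pos': array([ 0.22 , -0.504,  0.205]), 'eef_rot': array([-1.572,  0.   , -2.731]), 'force': array([-0.997, -0.183,  0.588]), 'moment': array([ 0.008, -0.05 , -0.01 ]), 'grip_width': np.float64(0.094)}
top case 0.69 [238. 151. 310. 227.] [ 0.5483 -0.087   0.1203] [ 0.4441 -0.2143 -0.0075] [0.7044 0.0295 0.1297]
top lid 0.61 [237. 152. 313. 224.] [ 0.548  -0.0869  0.1205] [ 0.4483 -0.1991 -0.0075] [0.6925 0.0224 0.1297]
top lid_handle 0.57 [239. 151. 314. 228.] [ 0.5471 -0.0872  0.1206] [ 0.4512 -0.1991 -0.0075] [0.6925 0.0224 0.1297]
top bin 0.74 [ 84. 140. 149. 215.] [0.6077 0.4471 0.0346] [ 0.48    0.3376 -0.0061] [0.7143 0.5379 0.1215]
top tread 0.73 [365. 160. 416. 222.] [ 0.5789 -0.4719  0.0067] [ 0.4614 -0.5614 -0.0047] [ 0.6768 -0.3881  0.0175]
top coupling 0.52 [161. 242. 172. 254.] [0.3688 0.2625 0.0639] [0.3516 0.2496 0.0258] [0.3877 0.2827 0.073 ]
side case 0.71 [207. 149. 286. 223.] [ 0.5379 -0.0296  0.119 ] [ 0.4414 -0.3134 -0.0038] [0.7022 0.0288 0.1267]
side lid 0.92 [210. 151. 284. 212.] [ 0.5426 -0.0539  0.1198] [ 0.4433 -0.3402 -0.0041] [0.7022 0.0288 0.1267]
side lid_handle 0.76 [209. 147. 284. 214.] [ 0.5408 -0.0526  0.1198] [ 0.4438 -0.355  -0.0038] [0.7022 0.0288 0.1267]
side bin 0.56 [124. 296. 246. 383.] [0.6179 0.4176 0.0457] [ 0.4762  0.2698 -0.0046] [0.7561 0.5218 0.1218]
side tread 0.86 [237. 108. 295. 133.] [ 0.571  -0.4711  0.0067] [ 0.4602 -0.5674 -0.0045] [ 0.672  -0.3924  0.0148]
side coupling 0.96 [294. 292. 309. 322.] [0.3663 0.2772 0.0448] [0.3453 0.2386 0.0023] [0.3874 0.2909 0.071 ]
```

Run:
```python
from h import *
a=cv2.imread("pics/top0.png"); b=cv2.imread("pics/side0.png")
a=cv2.resize(a[120:260,200:340],(560,560),interpolation=cv2.INTER_CUBIC)
cv2.imwrite("pics/topcrop.png",a)
# min area rect of lid top, handle pts
c=camera("top");P=pts(c)
roi=(P[...,0]>.42)&(P[...,0]<.72)&(P[...,1]>-.26)&(P[...,1]<.06)&(c["range_z"]>0)
t=P[roi&(P[...,2]>.114)]
r=cv2.minAreaRect(t[:,:2].astype(np.float32));print("allhigh",r,len(t))
v,u=np.nonzero(roi&(P[...,2]>.09)); print(u.min(),u.max(),v.min(),v.max())
q=P[roi&(P[...,2]>.085)&(P[...,2]<.116)]
for p in sorted(q.tolist(),key=lambda p:p[1])[:60]: print(np.round(p,3))
```

```text
allhigh ((0.5696350932121277, -0.08213316649198532), (0.20635190606117249, 0.20050275325775146), 13.07417106628418) 3349
238 311 150 223
[ 0.496 -0.202  0.115]
[ 0.491 -0.198  0.101]
[ 0.521 -0.197  0.113]
[ 0.533 -0.193  0.114]
[ 0.524 -0.193  0.116]
[ 0.499 -0.193  0.115]
[ 0.543 -0.187  0.115]
[ 0.488 -0.187  0.087]
[ 0.543 -0.184  0.114]
[ 0.487 -0.181  0.109]
[ 0.546 -0.181  0.114]
[ 0.505 -0.181  0.112]
[ 0.508 -0.181  0.115]
[ 0.536 -0.178  0.115]
[ 0.612 -0.176  0.113]
[ 0.502 -0.174  0.115]
[ 0.53  -0.171  0.115]
[ 0.484 -0.169  0.102]
[ 0.631 -0.166  0.115]
[ 0.612 -0.166  0.116]
[ 0.483 -0.165  0.114]
[ 0.59  -0.163  0.114]
[ 0.496 -0.162  0.116]
[ 0.596 -0.159  0.116]
[ 0.481 -0.158  0.093]
[ 0.615 -0.156  0.115]
[ 0.571 -0.156  0.114]
[ 0.54  -0.153  0.113]
[ 0.564 -0.153  0.116]
[ 0.48  -0.153  0.11 ]
[ 0.549 -0.153  0.116]
[ 0.492 -0.153  0.115]
[ 0.593 -0.15   0.115]
[ 0.527 -0.15   0.116]
[ 0.496 -0.149  0.115]
[ 0.571 -0.147  0.116]
[ 0.502 -0.146  0.114]
[ 0.48  -0.146  0.116]
[ 0.478 -0.145  0.09 ]
[ 0.596 -0.144  0.115]
[ 0.574 -0.144  0.116]
[ 0.478 -0.141  0.101]
[ 0.641 -0.141  0.115]
[ 0.628 -0.141  0.115]
[ 0.546 -0.14   0.115]
[ 0.593 -0.138  0.115]
[ 0.621 -0.135  0.116]
[ 0.533 -0.134  0.115]
[ 0.514 -0.134  0.115]
[ 0.549 -0.131  0.116]
[ 0.505 -0.131  0.113]
[ 0.475 -0.129  0.097]
[ 0.505 -0.128  0.115]
[ 0.489 -0.128  0.114]
[ 0.612 -0.125  0.114]
[ 0.593 -0.125  0.113]
[ 0.536 -0.122  0.116]
[ 0.483 -0.121  0.115]
[ 0.648 -0.119  0.112]
[ 0.641 -0.119  0.113]
```

View pics/side0.png

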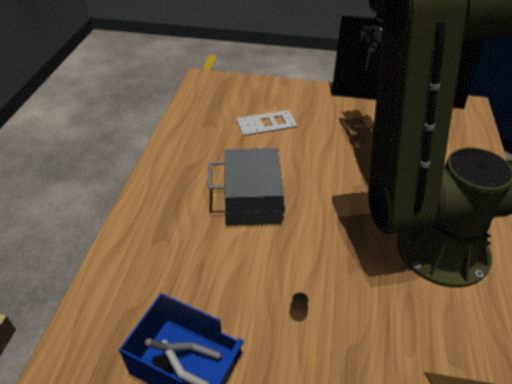

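View pics/topcrop.png

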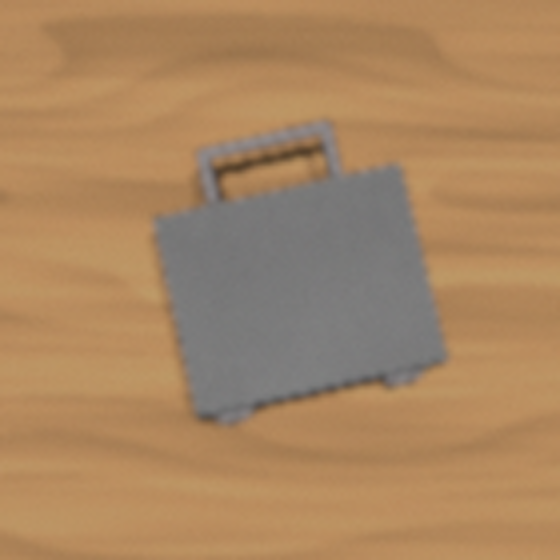

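View pics/top0.png

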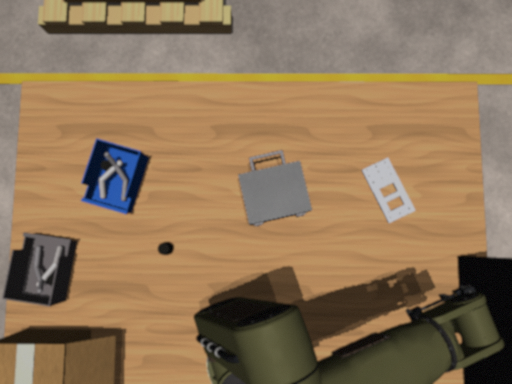

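The pictures show the handle pointing to world +x, away from the robot, at about pixel (268,157) in top. The hinge knobs are on the robot's side, at about (258,223) and (300,215). That gives a yaw near -167°, not the stated 90±20°, so I'll go by the images. Next I'll measure more exactly.

```bash
cat > fit.py <<'E'
from h import *
def fit(names=("top","side"),n=3):
    Q=[]
    for k in names:
        for _ in range(n if k=="top" else 1):
            c=camera(k);P=pts(c);Q.append(P[c["range_z"]>0])
    return Q
E
python3 - <<'E'
from fit import *
from scipy.optimize import minimize
for k in ("top","side"):
    c=camera(k);P=pts(c);z=c["range_z"]
    roi=(P[...,0]>.42)&(P[...,0]<.76)&(P[...,1]>-.26)&(P[...,1]<.08)&(z>0)&(P[...,2]>.1)&(P[...,2]<.135)
    p=P[roi]; 
    best=None
    for deg in np.arange(0,25,.25):
        a=np.radians(deg); ex=np.array([np.cos(a),np.sin(a)]); ey=np.array([-ex[1],ex[0]])
        s=p[:,:2]@ex; t=p[:,:2]@ey
        # body: main
        hs=np.histogram(t,np.arange(-.4,.4,.002))[0]; 
        sc=(np.diff(hs.astype(float))**2).sum()
        if best is None or sc>best[0]: best=(sc,deg)
    print(k,best,len(p),np.median(p[:,2]))
    for deg in (best[1],13):
        a=np.radians(deg); ex=np.array([np.cos(a),np.sin(a)]); ey=np.array([-ex[1],ex[0]])
        s=p[:,:2]@ex; t=p[:,:2]@ey
        hs,e=np.histogram(s,np.arange(.42,.76,.005)); print(deg,"s",[(round(x,3),int(n)) for x,n in zip(e,hs) if n])
        ht,e=np.histogram(t,np.arange(-.36,.1,.005)); print("t",[(round(x,3),int(n)) for x,n in zip(e,ht) if n])
E
```

```text
top (np.float64(123580.0), np.float64(0.0)) 3462 0.12045419567830706
0.0 s [(np.float64(0.445), 3), (np.float64(0.45), 19), (np.float64(0.455), 18), (np.float64(0.46), 47), (np.float64(0.465), 58), (np.float64(0.47), 49), (np.float64(0.475), 94), (np.float64(0.48), 61), (np.float64(0.485), 117), (np.float64(0.49), 111), (np.float64(0.495), 89), (np.float64(0.5), 132), (np.float64(0.505), 73), (np.float64(0.51), 126), (np.float64(0.515), 112), (np.float64(0.52), 84), (np.float64(0.525), 129), (np.float64(0.53), 85), (np.float64(0.535), 112), (np.float64(0.54), 117), (np.float64(0.545), 81), (np.float64(0.55), 129), (np.float64(0.555), 79), (np.float64(0.56), 118), (np.float64(0.565), 108), (np.float64(0.57), 88), (np.float64(0.575), 132), (np.float64(0.58), 75), (np.float64(0.585), 121), (np.float64(0.59), 97), (np.float64(0.595), 100), (np.float64(0.6), 116), (np.float64(0.605), 74), (np.float64(0.61), 101), (np.float64(0.615), 55), (np.float64(0.62), 73), (np.float64(0.625), 47), (np.float64(0.63), 40), (np.float64(0.635), 33), (np.float64(0.64), 19), (np.float64(0.645), 12), (np.fl
[... 7085 characters left out ...]
.24), 66), (np.float64(-0.235), 62), (np.float64(-0.23), 72), (np.float64(-0.225), 69), (np.float64(-0.22), 83), (np.float64(-0.215), 63), (np.float64(-0.21), 64), (np.float64(-0.205), 73), (np.float64(-0.2), 78), (np.float64(-0.195), 65), (np.float64(-0.19), 76), (np.float64(-0.185), 74), (np.float64(-0.18), 78), (np.float64(-0.175), 66), (np.float64(-0.17), 81), (np.float64(-0.165), 84), (np.float64(-0.16), 103), (np.float64(-0.155), 89), (np.float64(-0.15), 73), (np.float64(-0.145), 69), (np.float64(-0.14), 85), (np.float64(-0.135), 75), (np.float64(-0.13), 75), (np.float64(-0.125), 71), (np.float64(-0.12), 78), (np.float64(-0.115), 156), (np.float64(-0.11), 256), (np.float64(-0.105), 3)]
```

```bash
cat >> h.py <<'E'
from scipy.spatial.transform import Rotation as Ro
A=np.radians(13); EX=np.array([np.cos(A),np.sin(A),0]); EY=np.array([-np.sin(A),np.cos(A),0])
def W(s,t,z): return s*EX+t*EY+np.array([0,0,z])
HANDLE=W(.633,-.2115,.110); HINGE=W(.431,-.2115,.06); DIAL=W(.501,-.2515,.06)
def handle_at(th):
    r=np.hypot(.202,.05); b=np.arctan2(.05,.202)+th
    return W(.431+r*np.cos(b),-.2115,.06+r*np.sin(b))
def peg_at(q,h=.03):
    a=A+.70-q; return DIAL+np.array([.05*np.cos(a),.05*np.sin(a),h])
def st():
    o=get_obs(); R=Ro.from_euler("xyz",o["eef_rot"]).as_matrix()
    print("t",round(float(o["time_s"]),2),"pos",np.round(np.array(o["ee_pos"])*1000,1),"jaw",np.round(R[:,2],3),"fing",np.round(R[:,1],3),"F",np.round(o["force"],1),"w",round(float(o["grip_width"])*1000,1),"q",np.round(o["qpos"],3))
    return o
E
python3 - <<'E'
from h import *
st(); print(HANDLE,HINGE,DIAL,peg_at(0),peg_at(1.35))
c=camera("side");P=pts(c); m=(c["range_z"]>0)&(P[...,2]>.25); print(P[m].min(0),P[m].max(0))
print("wrist cam pos",c["tvec"])
c=camera("wrist");R=cv2.Rodrigues(np.array(c["rvec"],float))[0];print(-R.T@np.array(c["tvec"]).ravel(),R[2])
E
```

```text
t 0.85 pos [ 219.6 -504.2  205.5] jaw [ 0.399 -0.917  0.   ] fing [ 0.  0. -1.] F [0.1 1.1 0.4] w 94.2 q [-1.227  0.3    1.521  0.     1.321 -0.067]
[ 0.6643534  -0.06368525  0.11      ] [ 0.46753065 -0.10912536  0.06      ] [ 0.54473459 -0.13235359  0.06      ] [ 0.57475069 -0.09236567  0.09      ] [ 0.59032547 -0.15288337  0.09      ]
[-0.14914197 -0.7855391   0.25003993] [0.34850225 0.1401048  0.66923586]
wrist cam pos [0.50764035 0.16452692 1.27186409]
[ 0.28552606 -0.47543814  0.38423324] [-0.22562853 -0.09987949 -0.9690799 ]
```

```bash
python3 -m jog '20 30 20 0 0 5 0.45; 45 65 20 0 0 10 0.45; 70 100 20 0 0 16 0.45; 95 135 20 0 0 22 0.45; 120 170 20 0 0 28 0.45; 150 200 20 0 0 34 0.45; 180 230 20 0 0 40 0.45; 210 260 20 0 0 46 0.45; 240 285 20 0 0 52 0.45; 265 305 20 0 0 56 0.45'; python3 -c "
from h import *
st()"
```

```text
time_s: 1.78
ee_pos: [0.4861, -0.1971, 0.2258]
eef_rot: [-1.57, -0.0, -1.747]
force: [0.6, -0.2, 0.6]
grip_width: 0.0515
t 1.78 pos [ 486.1 -197.1  225.8] jaw [ 0.985 -0.175  0.001] fing [ 0.001 -0.    -1.   ] F [ 0.6 -0.2  0.6] w 51.5 q [-0.455  0.227  1.565  0.     1.349 -0.279]
```

```bash
python3 -m jog '25 20 0 0 0 4 0.45; 50 38 0 0 0 8 0.45; 75 57 0 0 0 12 0.45; 100 76 0 0 0 16 0.45; 125 95 0 0 0 20 0.45; 150 114 -10 0 0 23 0.45; 178 133 -20 0 0 23 0.45; 178 133 -30 0 0 23 0.45;178 133 -40 0 0 23 0.45; 178 133 -40 0 0 23 0.45'; python3 -c "
from h import *
st()
c=camera('wrist');save(c,'w1');c2=camera('side');save(c2,'s1');P=pts(c)
m=(c['range_z']>0)&(P[...,2]>.1)&(P[...,2]<.135)
import numpy as np
p=P[m];s=p[:,:2]@EX[:2];t=p[:,:2]@EY[:2]
h=s>.61;print(len(p),'handle s',np.percentile(s[h],[5,50,95]),'t',np.percentile(t[h],[1,50,99]),'z',np.percentile(p[h,2],[50,95]))
"
```

```text
time_s: 2.62
ee_pos: [0.663, -0.0642, 0.1831]
eef_rot: [-1.574, 0.001, -1.346]
force: [-0.4, 0.3, 0.1]
grip_width: 0.0512
t 2.62 pos [663.  -64.2 183.1] jaw [ 0.975  0.223 -0.003] fing [-0.003  0.    -1.   ] F [-0.4  0.3  0.1] w 51.2 q [-0.152  0.582  1.171 -0.     1.391 -0.377]
33077 handle s [0.61343814 0.63139063 0.63773533] t [-0.26201922 -0.20035646 -0.15306296] z [0.11373119 0.11522318]
```

```bash
python3 -c "
import cv2,numpy as np
cv2.imwrite('pics/ws1.png',np.vstack([cv2.imread('pics/w1.png'),cv2.imread('pics/s1.png')])[:,:][::1][:, :].repeat(1,0)[0:768]) if 0 else cv2.imwrite('pics/ws1.png',cv2.resize(np.hstack([cv2.imread('pics/w1.png'),cv2.imread('pics/s1.png')]),(800,300)))"
```

```text
(no output)
```

View pics/ws1.png

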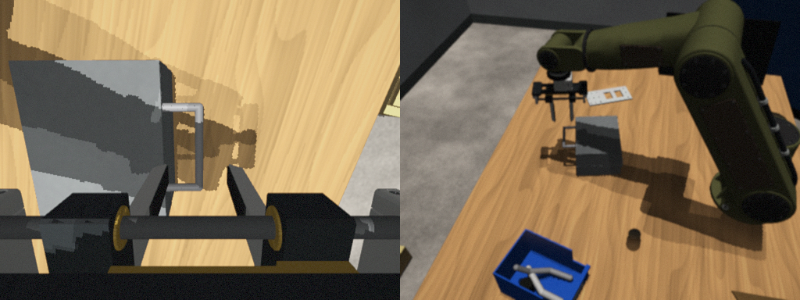

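```bash
python3 -m jog '1 0 -25 0 0 0 0.45; 1 0 -50 0 0 0 0.45; 1 0 -75 0 0 0 0.45; 1 0 -92 0 0 0 0.45; 1 0 -92 0 0 0 0.6; 1 0 -92 0 0 0 1; 1 0 -92 0 0 0 1; 1 0 -92 0 0 0 1; 1 0 -92 0 0 0 1; 1 0 -92 0 0 0 1' 25; python3 -c "
from h import *
st()
for th in np.arange(0,1.76,.125): print(round(th,3),np.round((handle_at(th)-handle_at(0))*1000))
"
```

```text
time_s: 3.55
ee_pos: [0.6648, -0.065, 0.0952]
eef_rot: [-1.569, -0.001, -1.347]
force: [0.2, 0.4, 0.1]
grip_width: 0.0149
t 3.55 pos [664.8 -65.   95.2] jaw [0.975 0.222 0.002] fing [ 0.002 -0.    -1.   ] F [0.2 0.4 0.1] w 14.9 q [-0.152  0.659  1.26   0.     1.221 -0.376]
0.0 [0. 0. 0.]
0.125 [-8. -2. 25.]
0.25 [-18.  -4.  48.]
0.375 [-32.  -7.  71.]
0.5 [-47. -11.  91.]
0.625 [-66. -15. 109.]
0.75 [-86. -20. 124.]
0.875 [-108.  -25.  137.]
1.0 [-131.  -30.  147.]
1.125 [-156.  -36.  154.]
1.25 [-181.  -42.  157.]
1.375 [-206.  -48.  158.]
1.5 [-231.  -53.  155.]
1.625 [-256.  -59.  149.]
1.75 [-280.  -65.  140.]
```

```bash
python3 -m jog '0 0 -4 0 0 0 1; 0 0 -4 0 0 0 1; 0 0 -4 0 0 0 1' 25
```

```text
time_s: 3.8
ee_pos: [0.665, -0.0652, 0.0926]
eef_rot: [-1.568, -0.001, -1.347]
force: [-5.9, -0.1, 11.0]
grip_width: 0.0091
```

```bash
python3 -m jog '-3 -1 12 0 0 0 1; -8 -2 25 0 0 0 1; -13 -3 37 0 0 0 1; -18 -4 48 0 0 0 1; -25 -6 60 0 0 0 1; -32 -7 71 0 0 0 1; -39 -9 81 0 0 0 1; -47 -11 91 0 0 0 1; -56 -13 100 0 0 0 1; -66 -15 109 0 0 0 1'; python3 -c "
from h import *
st(); c=camera('side');save(c,'s2')"
```

```text
time_s: 4.63
ee_pos: [0.5996, -0.0803, 0.2037]
eef_rot: [-1.564, -0.003, -1.347]
force: [8.7, -0.7, 6.5]
grip_width: 0.0094
t 4.63 pos [599.6 -80.3 203.7] jaw [0.975 0.222 0.007] fing [ 0.008 -0.001 -1.   ] F [ 8.7 -0.7  6.5] w 9.4 q [-0.194  0.42   1.363  0.     1.351 -0.418]
```

View pics/s2.png

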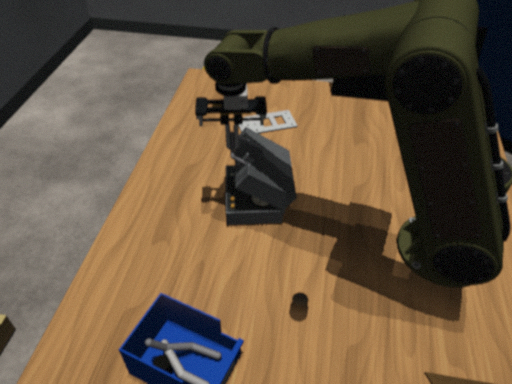

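```bash
python3 -m jog '-10 -2 8 0 0 0 1; -20 -5 15 0 0 0 1; -31 -7 22 0 0 0 1; -42 -10 28 0 0 0 1; -53 -12 33 0 0 0 1; -65 -15 38 0 0 0 1; -77 -18 42 0 0 0 1; -90 -21 45 0 0 0 1; -102 -24 47 0 0 0 1; -115 -27 48 0 0 0 1'; python3 -c "
from h import *
st(); print(handle_at(1.25)-[0,0,.019],handle_at(1.75)-[0,0,.019])"
```

```text
time_s: 5.52
ee_pos: [0.4825, -0.1074, 0.2539]
eef_rot: [-1.564, -0.002, -1.347]
force: [0.3, 3.1, 4.1]
grip_width: 0.0094
t 5.52 pos [ 482.5 -107.4  253.9] jaw [0.975 0.222 0.007] fing [ 0.007 -0.001 -1.   ] F [0.3 3.1 4.1] w 9.4 q [-2.940e-01  1.350e-01  1.608e+00  1.000e-03  1.391e+00 -5.180e-01]
[ 0.48336015 -0.10547084  0.24846101] [ 0.38450944 -0.12829232  0.23085286]
```

```bash
python3 -m jog '-12 -3 1 0 0 0 1; -25 -6 1 0 0 0 1; -37 -8 0 0 0 0 1; -50 -11 -2 0 0 0 1; -62 -14 -5 0 0 0 1; -75 -17 -8 0 0 0 1; -84 -19 -11 0 0 0 1; -93 -21 -15 0 0 0 1; -93 -21 -15 0 0 0 1; -93 -21 -15 0 0 0 0.7'; python3 -m jog '0 0 0 0 0 0 0.4; 0 0 0 0 0 0 0.4;  0 0 0 0 0 0 0.4; 0 0 0 0 0 0 0.4'; python3 -c "
from h import *
st(); c=camera('side');save(c,'s3');c=camera('wrist');save(c,'w3')
cv2.imwrite('pics/ws3.png',cv2.resize(np.hstack([cv2.imread('pics/w3.png'),cv2.imread('pics/s3.png')]),(800,300)))"
```

```text
time_s: 6.35
ee_pos: [0.3891, -0.1284, 0.2388]
eef_rot: [-1.564, -0.002, -1.347]
force: [-0.0, -0.0, -0.7]
grip_width: 0.0128
time_s: 6.68
ee_pos: [0.3893, -0.1283, 0.2388]
eef_rot: [-1.564, -0.002, -1.347]
force: [1.3, 0.8, 0.2]
grip_width: 0.0391
t 6.68 pos [ 389.3 -128.3  238.8] jaw [0.975 0.222 0.007] fing [ 0.007 -0.001 -1.   ] F [1.3 0.8 0.2] w 39.1 q [-0.409 -0.052  1.838  0.002  1.349 -0.634]
```

View pics/ws3.png

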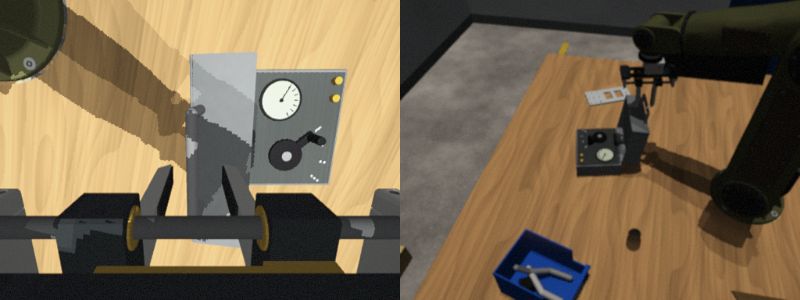

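The lid is open and leaning back. The panel now shows the dial, with its peg at about (315,140) in the left picture. I'll lift clear and look again.

```bash
python3 -m jog '0 0 20 0 0 0 0.4; 0 0 45 0 0 0 0.4; 0 0 75 0 0 0 0.4; 5 0 100 0 0 -5 0.4; 30 5 105 0 0 -11 0.4; 55 10 105 0 0 -17 0.4; 80 15 105 0 0 -23 0.4; 105 20 105 0 0 -29 0.4; 130 25 105 0 0 -36 0.4; 130 25 105 0 0 -43 0.4'
python3 - <<'E'
from h import *
st()
c=camera('wrist');save(c,'w4');P=pts(c);z=c['range_z']>0
for lo,hi in ((.095,.108),(.08,.095)):
    m=z&(P[...,2]>lo)&(P[...,2]<hi)&(abs(P[...,0]-.58)<.06)&(abs(P[...,1]+.1)<.06);p=P[m]
    if len(p):print(lo,len(p),p.mean(0),np.median(p,0),p.min(0),p.max(0))
c=camera('top');save(c,'t4');P=pts(c);z=c['range_z']>0
m=z&(P[...,2]>.085)&(P[...,2]<.115)&(abs(P[...,0]-.58)<.06)&(abs(P[...,1]+.1)<.06);p=P[m]
if len(p):print('top',len(p),p.mean(0),np.median(p,0),p.min(0),p.max(0))
w=cv2.imread('pics/w4.png');t=cv2.resize(cv2.imread('pics/t4.png')[120:260,200:340],(384,384))
cv2.imwrite('pics/ws4.png',cv2.resize(np.hstack([w,t]),(800,343)))
# lid angle from side+top points
c=camera('side');P=pts(c);z=c['range_z']>0;s=P[...,0]*EX[0]+P[...,1]*EX[1];t=P[...,0]*EY[0]+P[...,1]*EY[1]
m=z&(s>.3)&(s<.47)&(abs(t+.21)<.105)&(P[...,2]>.05)&(P[...,2]<.28)
for a in np.arange(.06,.27,.02):
    k=m&(abs(P[...,2]-a)<.01); print(round(a,2),k.sum(),np.round((s[k].min(),s[k].max()),3) if k.sum() else '')
E
```

```text
time_s: 7.62
ee_pos: [0.5219, -0.1024, 0.3422]
eef_rot: [-1.566, -0.002, -2.102]
force: [-0.4, -0.9, -1.2]
grip_width: 0.0564
t 7.62 pos [ 521.9 -102.4  342.2] jaw [ 0.862 -0.507  0.005] fing [ 0.003 -0.004 -1.   ] F [-0.4 -0.9 -1.2] w 56.4 q [-0.261  0.192  1.343 -0.003  1.603  0.27 ]
0.095 68 [ 0.5749129  -0.08854036  0.10111062] [ 0.57485142 -0.08826594  0.10120742] [ 0.56854898 -0.09560479  0.09805744] [ 0.58124829 -0.0820671   0.1033438 ]
0.08 8 [ 0.57163542 -0.0838203   0.08718508] [ 0.57123258 -0.08335919  0.08674371] [ 0.56832756 -0.08701202  0.08080176] [ 0.57589058 -0.08208485  0.09341604]
0.06 1277 [0.369 0.47 ]
0.08 188 [0.364 0.428]
0.1 182 [0.361 0.426]
0.12 185 [0.357 0.421]
0.14 175 [0.353 0.418]
0.16 158 [0.35  0.413]
0.18 163 [0.347 0.409]
0.2 323 [0.342 0.406]
0.22 835 [0.345 0.402]
0.24 38 [0.34  0.353]
0.26 101 [0.34 0.35]
```

View pics/ws4.png

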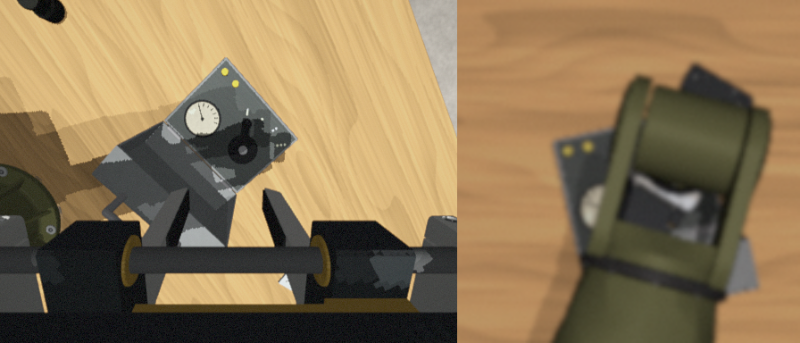

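```bash
python3 -m jog '8 2 -10 0 0 -7 0.4; 16 4 -25 0 0 -14 0.4; 24 6 -45 0 0 -21 0.4; 32 8 -65 0 0 -28 0.4; 40 10 -90 0 0 -35 0.4; 48 12 -115 0 0 -42 0.4; 53 12 -140 0 0 -49 0.4; 53 12 -165 0 0 -49 0.4; 53 12 -190 0 0 -49 0.4; 53 12 -200 0 0 -49 0.4'
python3 - <<'E'
from h import *
st()
c=camera('wrist');save(c,'w5');P=pts(c);z=c['range_z']>0
m=z&(P[...,2]>.095)&(P[...,2]<.108)&(abs(P[...,0]-.575)<.025)&(abs(P[...,1]+.09)<.025);p=P[m]
if len(p):print(len(p),p.mean(0),p.min(0),p.max(0))
c=camera('side');save(c,'s5')
cv2.imwrite('pics/ws5.png',cv2.resize(np.hstack([cv2.imread('pics/w5.png'),cv2.imread('pics/s5.png')]),(800,300)))
E
```

```text
time_s: 8.6
ee_pos: [0.5707, -0.0913, 0.1406]
eef_rot: [-1.566, -0.006, -2.945]
force: [-1.0, -0.2, 0.1]
grip_width: 0.056
t 8.6 pos [570.7 -91.3 140.6] jaw [ 0.195 -0.981  0.004] fing [-0.005 -0.005 -1.   ] F [-1.  -0.2  0.1] w 56.0 q [-0.219  0.422  1.511 -0.007  1.212  1.158]
226 [ 0.57585835 -0.08880626  0.10073531] [ 0.56835106 -0.0956045   0.09514528] [ 0.58194827 -0.08227503  0.10271963]
```

View pics/ws5.png

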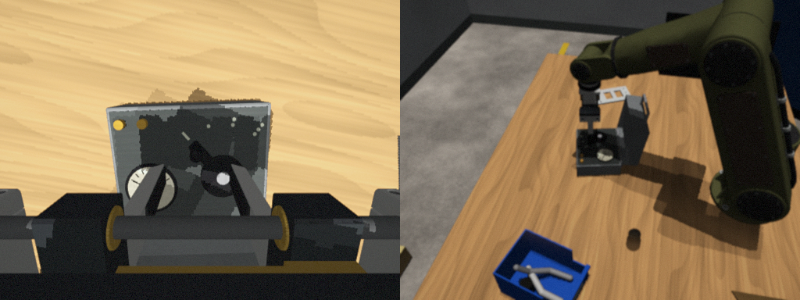

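Run:
```python
from h import *
c=camera('side');P=pts(c);z=c['range_z']>0;s=P[...,0]*EX[0]+P[...,1]*EX[1];t=P[...,0]*EY[0]+P[...,1]*EY[1]
for a in np.arange(.25,.56,.025):
    k=z&(abs(s-a)<.0125)&(t<0)&(t>-.35)&(P[...,2]>.27); print(round(a,3),k.sum(),np.round(P[...,2][k].min(),3) if k.sum() else '')
```

```text
0.25 403 0.603
0.275 947 0.507
0.3 960 0.493
0.325 909 0.477
0.35 846 0.468
0.375 792 0.446
0.4 735 0.43
0.425 686 0.398
0.45 652 0.404
0.475 610 0.404
0.5 671 0.272
0.525 988 0.27
0.55 884 0.27
```

```bash
python3 -m jog '4 2 -20 0 0 0 0.4; 5 2 -40 0 0 0 0.4; 5 2 -58 0 0 0 0.4; 5 2 -66 0 0 0 0.5; 5 2 -66 0 0 0 0.7; 5 2 -66 0 0 0 1; 5 2 -66 0 0 0 1; 5 2 -66 0 0 0 1;5 2 -66 0 0 0 1;5 2 -66 0 0 0 1' 30; python3 -m jog '0 0 0 0 0 0 1; 0 0 0 0 0 0 1; 0 0 0 0 0 0 1' 30;  python3 - <<'E'
from h import *
o=st()
p0=peg_at(0)
for q in np.arange(0,1.6,.1125): print(round(q,3),np.round((peg_at(q)-p0)*1000,1))
E
```

```text
time_s: 9.58
ee_pos: [0.5777, -0.0891, 0.079]
eef_rot: [-1.565, -0.001, -2.947]
force: [5.3, 7.5, 1.6]
grip_width: 0.0132
time_s: 9.83
ee_pos: [0.5775, -0.0888, 0.079]
eef_rot: [-1.566, -0.001, -2.947]
force: [-1.9, 4.0, -0.1]
grip_width: 0.0129
t 9.83 pos [577.5 -88.8  79. ] jaw [ 0.193 -0.981  0.005] fing [ 0.    -0.005 -1.   ] F [-1.9  4.  -0.1] w 12.9 q [-0.213  0.504  1.547 -0.006  1.089  1.166]
0.0 [0. 0. 0.]
0.112 [ 4.3 -3.6  0. ]
0.225 [ 8.2 -7.7  0. ]
0.338 [ 11.5 -12.2   0. ]
0.45 [ 14.4 -17.    0. ]
0.562 [ 16.7 -22.2   0. ]
0.675 [ 18.4 -27.5   0. ]
0.788 [ 19.5 -33.    0. ]
0.9 [ 20.  -38.6   0. ]
1.012 [ 19.8 -44.3   0. ]
1.125 [ 19.  -49.8   0. ]
1.238 [ 17.6 -55.3   0. ]
1.35 [ 15.6 -60.5   0. ]
1.463 [ 13.  -65.5   0. ]
1.575 [  9.8 -70.2   0. ]
```

```bash
python3 -m jog '4 -4 0 0 0 0 1; 8 -8 0 0 0 0 1; 11 -12 0 0 0 0 1; 14 -17 0 0 0 0 1; 17 -22 0 0 0 0 1; 18 -27 0 0 0 0 1; 19 -33 0 0 0 0 1; 20 -38 0 0 0 0 1; 20 -38 0 0 0 0 1' 35;  python3 - <<'E'
from h import *
o=st(); d=(np.array(o['ee_pos'])-DIAL)*1000; print(d, np.hypot(*d[:2]), A+.7-np.arctan2(d[1],d[0]))
c=camera('wrist');save(c,'w6');c=camera('side');save(c,'s6')
cv2.imwrite('pics/ws6.png',cv2.resize(np.hstack([cv2.imread('pics/w6.png'),cv2.resize(cv2.imread('pics/s6.png')[90:210,130:290],(512,384))]),(800,300)))
E
```

```text
time_s: 10.58
ee_pos: [0.5986, -0.1265, 0.0791]
eef_rot: [-1.566, 0.002, -2.947]
force: [7.7, 6.2, -3.7]
grip_width: 0.0131
t 10.58 pos [ 598.6 -126.5   79.1] jaw [ 0.193 -0.981  0.005] fing [ 0.002 -0.004 -1.   ] F [ 7.7  6.2 -3.7] w 13.1 q [-0.267  0.558  1.462 -0.004  1.118  1.112]
[53.89572987  5.80624877 19.12169093] 54.20758455664322 0.8195755536623786
```

View pics/ws6.png

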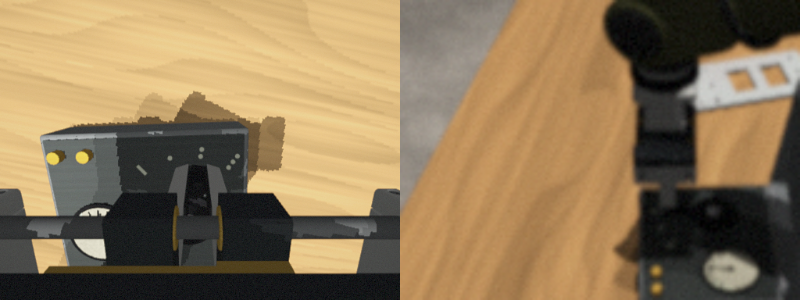

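Run:
```python
from h import *
c=camera('wrist');P=pts(c);g=cv2.cvtColor(c['img'],cv2.COLOR_RGB2GRAY).astype(float)
hi=cv2.subtract(g,cv2.medianBlur(c['img'][:,:,1],15).astype(float))
m=((hi>30)&(abs(P[...,2]-.06)<.006)&(P[...,0]>.52)).astype(np.uint8)
n,l,s,ce=cv2.connectedComponentsWithStats(m)
for i in range(1,n):
    if s[i,4]>4:
        p=P[l==i].mean(0); 
        for D in (DIAL+[.0028,.0036,0],):
            d=(p-D)[:2]*1000; print(np.round(ce[i]),s[i,4],np.round(p*1000,1),'r',round(np.hypot(*d),1),'q',round(A+.7-np.arctan2(d[1],d[0]),3))
y=slice(130,240);cv2.imwrite('pics/w7.png',cv2.resize(c['img'][150:320,20:330,::-1],(775,425),interpolation=cv2.INTER_CUBIC))
```

```text
[296. 168.] 95 [ 639.  -151.    57.4] r 94.1 q 1.166
[196. 169.] 60 [624.  -79.1  56.7] r 91.1 q 0.351
[107. 174.] 462 [607.8 -15.2  57.1] r 128.5 q -0.156
[258. 191.] 33 [ 617.6 -127.1   60.2] r 70.1 q 0.904
[257. 200.] 35 [ 610.6 -127.2   60.3] r 63.1 q 0.903
[304. 199.] 32 [ 617.7 -161.7   60.3] r 77.5 q 1.366
[217. 202.] 31 [603.3 -98.8  60.3] r 63.3 q 0.434
[151. 205.] 5 [591.  -50.   59.1] r 89.9 q -0.14
[298. 207.] 34 [ 611.2 -159.    60.2] r 70.5 q 1.371
[106. 209.] 5 [581.4 -17.1  59.2] r 116.6 q -0.35
[181. 217.] 81 [585.9 -74.   60. ] r 66.9 q -0.033
[292. 214.] 32 [ 604.9 -156.1   60.3] r 63.6 q 1.372
[314. 213.] 10 [ 607.5 -172.6   57.2] r 74.3 q 1.558
[152. 218.] 6 [581.2 -51.9  59.2] r 83.9 q -0.232
[313. 221.] 5 [ 601.6 -173.8   57.5] r 70.3 q 1.622
[314. 244.] 14 [ 582.5 -179.4   56.7] r 61.5 q 1.893
[262. 250.] 8 [ 570.6 -139.5   59.4] r 25.4 q 1.365
[144. 260.] 7 [544.2 -49.6  59. ] r 79.2 q -0.686
[122. 271.] 246 [533.7 -34.2  62.7] r 95.5 q -0.789
[ 73. 271.] 8 [522.2   6.2  57.5] r 137.3 q -0.829
[ 93. 275.] 6 [523.6 -10.8  59.4] r 120.3 q -0.844
```

View pics/w7.png

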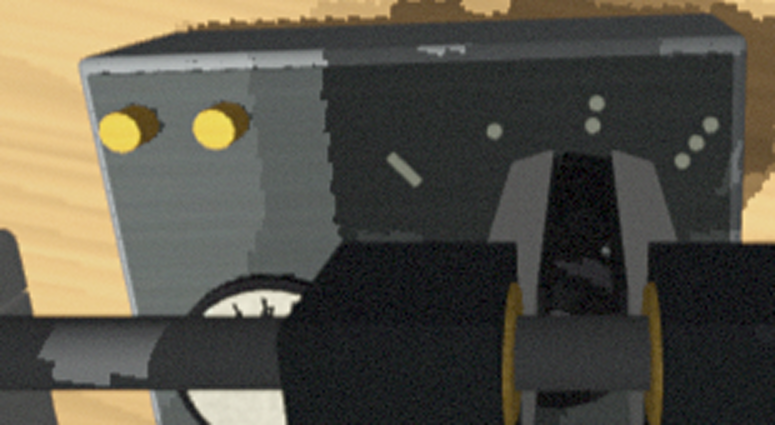

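```bash
python3 -m jog '-1 -3 0 0 0 0 1; -1 -6 0 0 0 0 1; -1.5 -9 0 0 0 0 1; -2 -12 0 0 0 0 1; -3 -15 0 0 0 0 1; -4 -18 0 0 0 0 1; -5 -21 0 0 0 0 1; -6 -23 0 0 0 0 1; -6 -23 0 0 0 0 1; -6 -23 0 0 0 0 1' 35;  python3 - <<'E'
from h import *
o=st(); d=(np.array(o['ee_pos'])*1000-[545,-129,60]); print(d, np.hypot(*d[:2]), A+.7-np.arctan2(d[1],d[0]), 'by y',A+.7-np.arcsin(d[1]/50))
c=camera('wrist');save(c,'w8');cv2.imwrite('pics/w8c.png',cv2.resize(c['img'][150:384,20:330,::-1],(775,585),interpolation=cv2.INTER_CUBIC))
P=pts(c);np.save('w8.npy',P)
E
```

```text
time_s: 11.57
ee_pos: [0.5923, -0.148, 0.0789]
eef_rot: [-1.568, 0.001, -2.947]
force: [-2.3, 10.3, 0.4]
grip_width: 0.0132
t 11.57 pos [ 592.3 -148.    78.9] jaw [ 0.193 -0.981  0.002] fing [ 0.002 -0.002 -1.   ] F [-2.3 10.3  0.4] w 13.2 q [-0.304  0.556  1.466 -0.002  1.118  1.073]
[ 47.33495178 -19.01823436  18.9328266 ] 51.0126542989169 1.308932673498394 by y 1.3170833934307633
```

View pics/w8c.png

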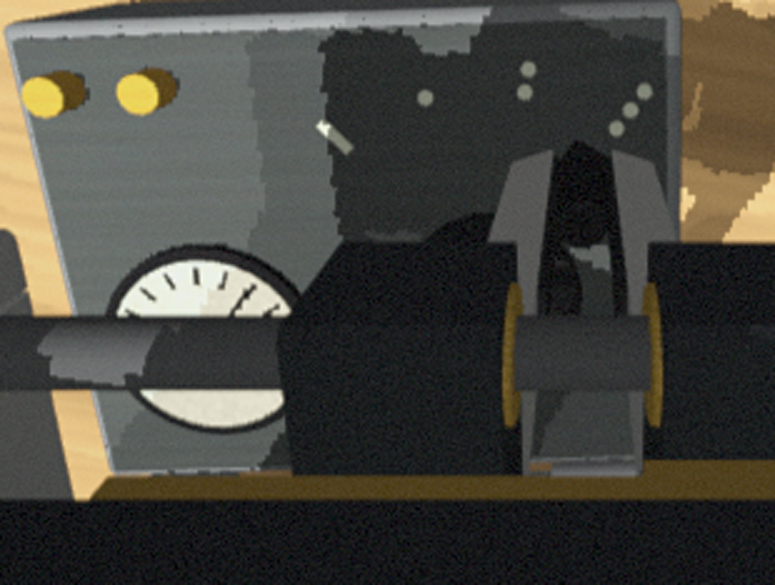

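```bash
python3 -m jog '-0.5 -1 0 0 0 0 1; -1 -2.5 0 0 0 0 1; -1 -2.5 0 0 0 0 1; -1 -2.5 0 0 0 0 1; -1 -2.5 0 0 0 0 1' 35;  python3 - <<'E'
from h import *
def mk(o):
    d=(np.array(o['ee_pos'])*1000-[545,-129,60]); print(d, A+.7-np.arctan2(d[1],d[0]), 'by y',A+.7-np.arcsin(d[1]/50))
mk(st())
c=camera('wrist');save(c,'w9');P=pts(c);z=c['range_z']>0
g=c['img'].max(2)
v,u=np.mgrid[0:384,0:512]
for lo,hi in ((.063,.072),(.072,.085),(.085,.106)):
    m=z&(P[...,2]>lo)&(P[...,2]<hi)&(v<246)&(u>180)&(u<300)&(g<60)
    p=P[m]*1000; print(lo,len(p)); 
    if len(p): 
        print(p.mean(0),p.min(0),p.max(0))
        r=np.hypot(p[:,0]-545,p[:,1]+129); k=r>48
        if k.any(): print('far',k.sum(),p[k].mean(0),'q',np.round(A+.7-np.arctan2(p[k][:,1].mean()+129,p[k][:,0].mean()-545),3))
cv2.imwrite('pics/w9c.png',cv2.resize(c['img'][170:290,150:330,::-1],(780,520),interpolation=cv2.INTER_CUBIC))
c=camera('top');save(c,'t9');cv2.imwrite('pics/t9c.png',cv2.resize(c['img'][140:260,220:340,::-1],(560,560),interpolation=cv2.INTER_CUBIC))
c=camera('side');save(c,'s9');cv2.imwrite('pics/s9c.png',cv2.resize(c['img'][120:240,190:310,::-1],(560,560),interpolation=cv2.INTER_CUBIC))
E
```

```text
time_s: 12.03
ee_pos: [0.5914, -0.1494, 0.0789]
eef_rot: [-1.57, 0.001, -2.947]
force: [-0.1, 8.6, 0.8]
grip_width: 0.013
t 12.03 pos [ 591.4 -149.4   78.9] jaw [ 0.193 -0.981  0.001] fing [ 0.001 -0.001 -1.   ] F [-0.1  8.6  0.8] w 13.0 q [-0.307  0.555  1.467 -0.     1.118  1.069]
[ 46.41492441 -20.38729301  18.93645686] 1.3407627989027315 by y 1.3468768210128783
0.063 373
[ 576.18001864 -127.78044516   67.29796114] [ 559.53228331 -156.70059195   63.07135831] [ 599.34266339 -105.60737817   71.982743  ]
far 114 [ 596.27622179 -148.98136299   66.96199526] q 1.298
0.072 141
[ 596.12223596 -148.40795699   79.02183726] [ 591.06061745 -155.76984167   72.06876984] [ 601.59332858 -140.10065322   84.94850074]
far 141 [ 596.12223596 -148.40795699   79.02183726] q 1.29
0.085 588
[ 593.74887562 -148.94425142   97.97027126] [ 584.00689462 -157.08213653   85.00880926] [ 601.95523393 -139.83609837  105.67731374]
far 517 [ 594.58925543 -149.27595713   97.53805472] q 1.315
```

View pics/w9c.png

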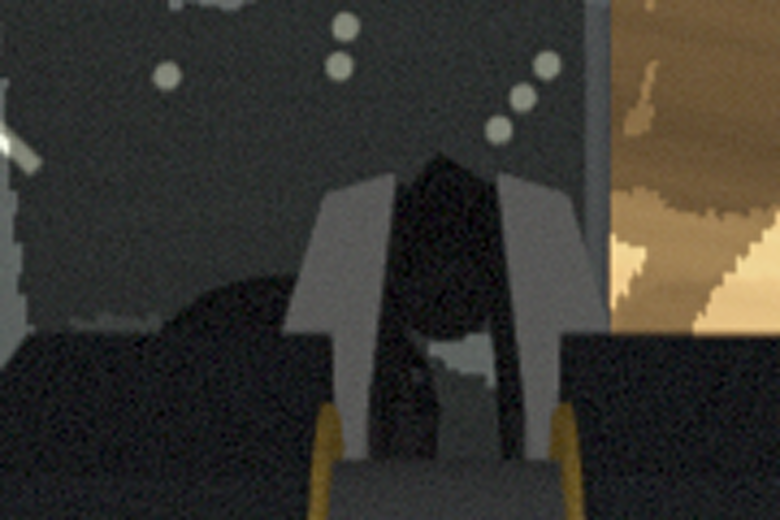

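View pics/s9c.png

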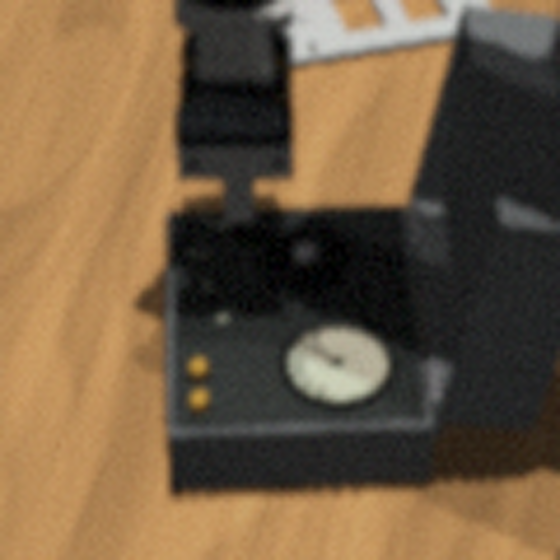

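Run:
```python
from h import *
c=camera('wrist')
K=np.array([[c['fx'],0,c['cx']],[0,c['fy'],c['cy']],[0,0,1.]]);rv=np.array(c['rvec'],float);tv=np.array(c['tvec'],float)
S=6;X0,Y0=640,-60 # mm: row down = -x, col right = -y
outs=[]
for zz in (60,68,102):
    w,h=130*S//2,110*S//2; S2=3
    cc,rr=np.meshgrid(np.arange(w),np.arange(h))
    pw=np.stack([X0-rr/S2,Y0-cc/S2,np.full(rr.shape,float(zz))],-1).reshape(-1,3)/1000
    uv=cv2.projectPoints(pw,rv,tv,K,None)[0].reshape(h,w,2).astype(np.float32)
    im=cv2.remap(c['img'][:,:,::-1].copy(),uv[...,0],uv[...,1],cv2.INTER_CUBIC)
    im=cv2.convertScaleAbs(im,alpha=1.8,beta=20)
    f=lambda x,y:(int((Y0-y)*S2),int((X0-x)*S2))
    cx,cy=545,-129
    for q in (1.25,1.35,1.45):
        a=A+.7-q; cv2.line(im,f(cx,cy),f(cx+80*np.cos(a),cy+80*np.sin(a)),(0,255,0) if q==1.35 else (0,0,255),1)
    if zz==102:
        a=A+.7-1.35; cv2.circle(im,f(cx+50*np.cos(a),cy+50*np.sin(a)),7*S2,(0,255,0),1)
    outs.append(im)
o=np.hstack(outs); o=cv2.resize(o,None,fx=800/o.shape[1],fy=800/o.shape[1]); cv2.imwrite('pics/rect.png',o)
cv2.imwrite('pics/rect2.png',cv2.resize(np.hstack(outs[1:]),(800,338)))
```

```text
(no output)
```

View pics/rect.png

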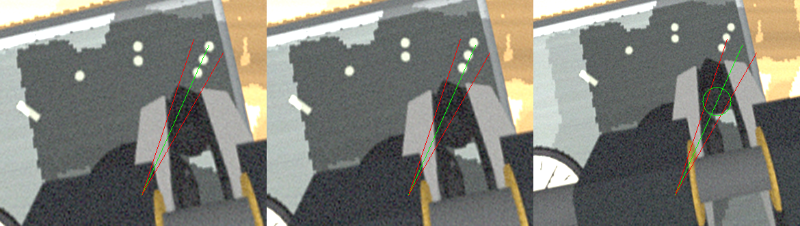

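View pics/rect2.png

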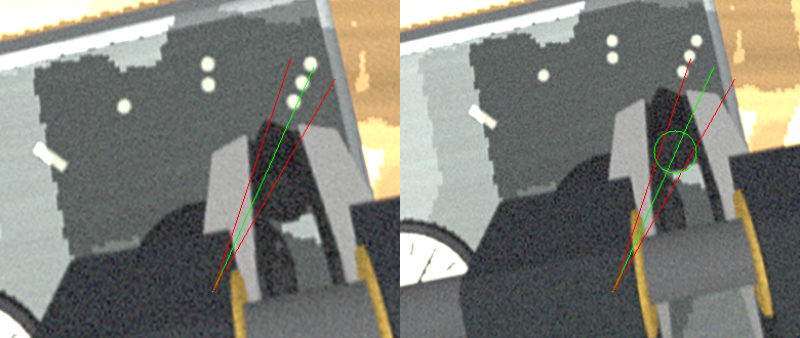

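The rectified view shows the arm tip and peg centred on the three-dot line, at about 1.35 ± 0.03 rad. The side picture shows the lid open and clear of the arm. One last check, then I'll hand in.

```bash
python3 -m jog '0 0 0 0 0 0 1; 0 0 0 0 0 0 1; 0 0 0 0 0 0 1' 35
python3 - <<'E'
from h import *
o=st(); d=(np.array(o['ee_pos'])*1000-[545,-129,60]); print(A+.7-np.arctan2(d[1],d[0]))
c=camera('side');P=pts(c);s=P[...,0]*EX[0]+P[...,1]*EX[1];t=P[...,0]*EY[0]+P[...,1]*EY[1]
for a in (.1,.2):
    k=(c['range_z']>0)&(s>.3)&(s<.47)&(abs(t+.21)<.105)&(abs(P[...,2]-a)<.01); print('lid face s',a,s[k].max())
for b in ("bin","tread","coupling"):
    m=masks_of(b,"side"); print(b,np.round(m[0]["extent"]) if m else None)
E
```

```text
time_s: 12.48
ee_pos: [0.5917, -0.1486, 0.079]
eef_rot: [-1.571, 0.002, -2.947]
force: [2.0, 7.0, -0.7]
grip_width: 0.0132
t 12.48 pos [ 591.7 -148.6   79. ] jaw [ 0.194 -0.981 -0.   ] fing [ 0.002  0.001 -1.   ] F [ 2.   7.  -0.7] w 13.2 q [-3.070e-01  5.550e-01  1.467e+00  1.000e-03  1.118e+00  1.069e+00]
1.3239019997915968
lid face s 0.1 0.42550002246816104
lid face s 0.2 0.4060951551004153
bin [121. 296. 244. 381.]
tread None
coupling [292. 292. 310. 322.]
```

```bash
python3 -m jog '-0.5 -1.3 0 0 0 0 1; -0.5 -1.3 0 0 0 0 1; -0.5 -1.3 0 0 0 0 1; -0.5 -1.3 0 0 0 0 1;-0.5 -1.3 0 0 0 0 1;-0.5 -1.3 0 0 0 0 1' 35
python3 - <<'E'
from h import *
o=st(); d=(np.array(o['ee_pos'])*1000-[545,-129,60]); print(A+.7-np.arctan2(d[1],d[0]))
c=camera("top"); c=camera("side")
for k in("top","side"):
    m=masks_of("tread",k); print(k,np.round(m[0]["extent"]) if m else None)
o=st(); d=(np.array(o['ee_pos'])*1000-[545,-129,60]); print(A+.7-np.arctan2(d[1],d[0]))
E
```

```text
time_s: 13.18
ee_pos: [0.5915, -0.149, 0.079]
eef_rot: [-1.572, 0.003, -2.947]
force: [1.8, 8.7, -0.8]
grip_width: 0.0133
t 13.18 pos [ 591.5 -149.    79. ] jaw [ 0.194 -0.981 -0.001] fing [ 0.002  0.002 -1.   ] F [ 1.8  8.7 -0.8] w 13.3 q [-0.308  0.555  1.467  0.003  1.118  1.067]
1.333899517389336
top [364. 158. 418. 222.]
side [253. 110. 294. 131.]
t 13.38 pos [ 591.5 -149.    79. ] jaw [ 0.194 -0.981 -0.001] fing [ 0.002  0.002 -1.   ] F [ 2.3  7.5 -0.5] w 12.9 q [-0.308  0.555  1.467  0.003  1.118  1.067]
1.333354608003609
```

```bash
python3 -c "
from station import hand_in
print(hand_in())"
```

```text
the job is handed in; nothing more can be done
None
```

I opened the lid by its handle and carried it almost to its stop before letting go. I then pinched the dial's peg and turned it past the first two clicks to the third. I handed in at about 13.4 s with the gripper still holding the peg.

**Last checks**
- **Dial:** it is at about 1.33–1.35 rad, against 1.35 for the third click. The gripper pose gave 1.33. The rectified wrist view, taken before a final nudge of about 1 mm, put the arm and peg on the three-dot line. My uncertainty is about 0.03–0.04 rad. I could not read the needle precisely enough to confirm this.
- **Hold:** the fingers are 13 mm apart on the peg with a 35 N grip. The wrist force is about 8 N.
- **Lid:** it leans about 10–11° beyond upright by the depth data, so it is on its stop. Nothing was touching it.
- **Bin, tread plate and coupling:** in the last pictures each is within a few pixels of where it started. One late side view missed the tread plate and the next found it partly hidden by the arm.

**Disagreement with the brief:** the brief gave the case's yaw as 90 ± 20°, with the handle on the robot's right. The cameras showed about -167°, with the handle pointing away from the robot and the hinge on its near side. I worked from the images, and the lid and dial moved as that pose predicted.

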